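Fit the guide plate and hold the depth probe in the drawn cup

TASK

Set the guide plate over the two locating pins of the inspection fixture so that it lies flush on both uprights, and let go of it. Then take the probe from its stand, lower its rod through the plate's guide hole without touching the hole, and finish while still holding it there: upright, centred in the hole, the tip about halfway down inside the cup below and touching nothing. Leave the cup in its nest and do not disturb the other things on the worktop.

Things in the scene. Friction and masses are not known exactly. Their poses are not given: they have to be found in the camera images.
- fixture: Fixed inspection fixture. Dark steel base 100 x 160 x 12 mm; origin at the centre of its underside, z up, y along the 160 mm. At y = -53 and +53 mm: aluminium uprights 70 (x) x 22 (y) mm, flat tops 66 mm above the origin, each with a steel locating pin on the middle of its top, 8 mm thick, 20 mm tall, the last 9 mm tapering to 3 mm. Four 7 mm high studs between them centre the cup on the origin.
- test_cup: The open steel cup standing in the fixture's nest between the uprights, loose, 64 mm across, 47 mm tall, wall about 3 mm. Origin at the centre of its underside, which is 12 mm above the fixture's origin; its inner floor is about 3 mm above its own origin, its rim at 47 mm; z up.
- guide_plate: Loose aluminium plate 80 (x) x 140 (y) x 8 mm, 0.3 kg, flat on the worktop left or right of the fixture. Origin at the centre of its underside, z up. Two 11 mm holes at y = -53 and +53 mm for the pins (either way round fits). On its middle a square boss 40 x 40 mm, 8 to 34 mm above the origin, sides along x and y: grip it there. Flush on the fixture, its origin is 66 mm above the fixture's.
- guide_mouth (a point): Centre of the upper opening of the plate's vertical guide hole, 34 mm above the guide plate's origin, on its z axis. The hole, 22 mm in diameter, runs down through boss and plate. With the plate seated it is over the middle of the cup.
- stand: Fixed probe stand, on the other side of the fixture from the plate. Dark base 80 x 80 x 8 mm, four posts, and a 60 x 60 mm top whose upper face is 108 mm above the origin, with a 16 mm hole in the middle in which the probe hangs. Origin at the centre of its underside.
- probe: Loose depth probe, 0.15 kg, hanging upright in the stand. Origin at the tip (lower end of the rod), z up the rod. Steel rod 10 mm thick from the tip to 100 mm; collar 30 mm across from 100 to 104 mm, resting on the stand's top; square grip 24 x 24 mm, sides along x and y, from 104 to 148 mm. The tip starts 8 mm above the stand's origin.
- probe_neck (a point): Point on the probe's axis at the underside of its collar, 100 mm above the tip.
- v_block: Bystander: ground steel V block, 62 x 57 x 35 mm; origin under its centre.
- tape_roll: Bystander: roll of masking tape, 67 mm across, 24 mm high, lying flat; origin under its centre.
- caliper: Bystander: steel caliper lying flat, 84 x 212 x 13 mm; origin under its centre.
- chuck_key: Bystander: T-shaped chuck key lying flat, 110 x 117 x 18 mm; origin under its centre.
- marker_pen: Bystander: black marker lying down, about 140 mm long, 17 mm thick; origin under its centre.
- chip_brush: Bystander: flat brush with a wooden handle lying down, 136 x 155 x 12 mm; origin under its centre.
- cup_a: Bystander: steel cup, 64 mm across, 47 mm tall, standing on the worktop to the left; origin under its centre.
- cup_b: Bystander: steel cup like cup_a, standing on the worktop to the right; origin under its centre.

How it is judged:
By the outcome, as a careful person would: the job done as asked, in the order asked, and still so for the second after the job is handed in, while the arm keeps its last pose, push and grip.
It also fails if it takes over 67 s, if anything falls off the work surface, if the arm or the gripper's body presses on something with over 40 N, if the wrist force passes 120 N, or if a joint passes its speed limit or range.

ROBOT

A 6-joint arm with a two-finger parallel gripper is mounted at the origin on a cart in front of the work surface, level with it; the furniture and walls round the work are solid. World frame = base frame: x ahead of the robot, y to its left, z up, the work surface at z = 0. Lengths are in m, angles in rad, forces in N, time in s.
With the tool pointing down it reaches from about 0.225 to 0.875 m from the base axis. Payload 3.4 kg.
Tool frame: the origin (TCP) lies at the very end of the fingers, on their centre line; the grasp point (between the pads) lies 19 mm behind it; z points along the fingers, y is the direction in which the jaws open and shut (so a half turn about z gives the same grasp; the last joint's range is limited). The gripper opens to 85 mm and grips with 20 to 120 N. Pads are 22 mm wide; open, the fingers measure 114 mm over their backs; the gripper's body (76 mm by 85 mm) begins 54 mm behind the grasp point. The pads swing forward as they close: fully open they stand 13 mm farther back than shut.
Start: joints at [-0.121, 0.276, 1.505, -0, 1.361, -0.121], TCP at [0.575, -0, 0.231] pointing down, gripper open.
Joint ranges: [-2.89, 2.89], [-0.75, 2.08], [0.22, 2.7], [-1.18, 4.32], [0.11, 2.71], [-2.7, 2.7]. Speed limits (rad/s): [2.57, 2.57, 3.14, 3.14, 3.14, 3.14].

INTERFACE

Orientations are given as a unit quaternion [w, x, y, z].
In Python, from rig import telemetry, cams, sign_off, spotter gives the robot as it stands.
- The arm moves only by the tool servo_tool, never from a script. Its argument "steps" is a list of rows, each a list of 6 numbers: the shift along the tool's x, y, z in mm, then the turn, a rotation vector about the tool's x, y, z in degrees. In form: [[x, y, z, ax, ay, az], ...]. A call has 1 to 8 rows; each row is the pose to reach, as a shift and turn from the pose commanded when the call began, along the tool's axes at that moment; what a row does not reach only later rows make up. A row lasts 1/10 s, in which the tool goes at most 50 mm and 8.59 degrees, less where a joint would pass 70% of its speed; a pose out of reach is approached as far as the arm can. A call with a gripper value outside its range is refused whole. "hand" is the closure in counts, from 0 (fully open) to 255 (shut), set as the call begins (left out, the last holds). The fingers move at their own pace and stop on an object; "grip_force" is the grip in N (left out, the last holds). Time passes only in rows, so rows that repeat a pose let the fingers close. It gives the time, the measured TCP pose, the force and the opening at its end, in the units of the state.
- telemetry.get_state(): the state, without advancing time (a new reading comes with each control period).
- cams.get_image(name): name is "scene" or "side" or "wrist"; returns (picture, depth): 400x640x3 uint8, red, green, blue; 400x640 float32, m along the optical axis (not along the pixel's ray), 0 where there is no reading.
- cams.camera_model(name): a dict with "camera_matrix" (3x3 intrinsics, pixels), "origin" and "rotation" of the camera in the world; the wrist camera has in their place "tool_from_camera" (4x4, takes a point from camera to tool coordinates, whose origin is the TCP and whose axes are the flange's). Camera axes: x right, y up, looking along -z (the intrinsics and any distortion apply to the point x, -y, -z); pixel columns grow to the right and rows downward; lengths in m; the calibration is good to about 2 mm. A picture is of the moment at which its call begins: read the wrist's pose just before it. camera_model takes no time and is no camera call.
- sign_off(): hands the job in, once; it reports no verdict.
Trained networks look in the newest picture that a camera, given by its name, has taken for a name from the list of things; names that differ only in an ending like _2 or _b are one class to them, and where a whole thing is asked for, a point or a joint stands for the part that bears it (a point fixed in the world has none). Each returns a list of dicts, best first, with "conf" (0 to 1); they miss things now and then, are a little off and sometimes report something else, mostly with a low value. They report only what shows in the picture. A call takes as long as a camera call.
- spotter.outline_of(query, camera): "region" (400x640 bool, what is visible of it) and "rect" ([left, top, width, height] in pixels, round what is visible of it).
The state is a dict: "clock": time; "qpos": joint angles; "qd": joint speeds; "effort": joint torques, N m; "position": TCP position; "ee_rot": TCP orientation; "contact_force": force on the tool from outside, world axes, zero at the start; "moment": the same for the moment, N m; "width": finger opening in m.
Only numpy, scipy, OpenCV 4.12 (cv2) and the standard library are available. Lean on these libraries where they do the work, as an engineer would, in place of code of your own. Each camera call takes 0.05 s, during which the arm holds its last target.

## Working session

There is one attempt and no reset: what is moved stays moved. The work goes in short steps, Python scripts to look and compute and a tool call to move; the robot and the scene stay as the last step left them, time stands still between calls to the robot, and variables do not carry over. Pictures are saved under pics/ and viewed, and the job is handed in when it is done.

Besides the shell and the picture viewer there is one more tool, called after ">>>" by a JSON object that holds its "api" and its "payload", one argument or row to a line. servo_tool: Moves the arm, as the interface text tells. Its arguments: {"type":"object","properties":{"steps":{"type":"array","items":{"type":"array","items":{"type":"number"}}},"hand":{"type":"number"},"grip_force":{"type":"number"}},"required":["steps"]}

```bash
ls; mkdir -p pics; python3 - <<'E'
from rig import telemetry,cams,spotter
import cv2,numpy as np
print(telemetry.get_state())
for n in ["scene","side","wrist"]:
    im,d=cams.get_image(n); cv2.imwrite(f"pics/{n}0.png",im[:,:,::-1]); np.save(f"pics/{n}0.npy",d)
    print(n,cams.camera_model(n))
E
```

```text
pics
{'clock': 0.0, 'qpos': array([-1.21023177e-01,  2.76597190e-01,  1.50613254e+00, -2.37281361e-05,
        1.36072141e+00, -1.20982721e-01]), 'qd': array([ 0.00026141, -0.00094458,  0.00085341, -0.00155528,  0.00010671,
       -0.00141184]), 'effort': array([ 6.20495921e-04, -4.16768074e+01, -2.45808578e+01, -1.52056768e-04,
        1.11346930e-02,  1.69860516e-05]), 'position': array([5.74463025e-01, 3.80685764e-05, 2.30438713e-01]), 'ee_rot': array([-7.24430520e-04,  7.07119022e-01,  7.07093929e-01, -5.82088752e-04]), 'contact_force': array([ 0.62034939,  0.51583621, -0.21922432]), 'moment': array([ 0.02018201, -0.01312851,  0.03783411]), 'width': 0.085502816006565}
scene {'camera_matrix': array([[475.15341443,   0.        , 326.19687779],
       [  0.        , 475.15341443, 205.65324682],
       [  0.        ,   0.        ,   1.        ]]), 'origin': array([-0.4389503 , -0.82048806,  0.7006248 ]), 'rotation': array([ 0.755545  ,  0.46899196, -0.24483319, -0.38633534])}
side {'camera_matrix': array([[456.64220669,   0.        , 323.9505593 ],
       [  0.        , 456.64220669, 202.82217422],
       [  0.        ,   0.        ,   1.        ]]), 'origin': array([ 0.16141177, -1.11738177,  0.99347828]), 'rotation': array([ 0.88731894,  0.41966025, -0.07958335, -0.17383   ])}
wrist {'camera_matrix': array([[309.82626887,   0.        , 318.49886254],
       [  0.        , 309.82626887, 198.24269981],
       [  0.        ,   0.        ,   1.        ]]), 'tool_from_camera': array([[-1.24032001e-04,  9.53074497e-01,  3.02735839e-01,
         7.73587186e-02],
       [ 9.99999609e-01, -1.46872999e-04,  8.72089883e-04,
        -5.55584321e-04],
       [ 8.75630347e-04,  3.02735828e-01, -9.53074106e-01,
        -1.42721751e-01],
       [ 0.00000000e+00,  0.00000000e+00,  0.00000000e+00,
         1.00000000e+00]])}
```

View pics/scene0.png

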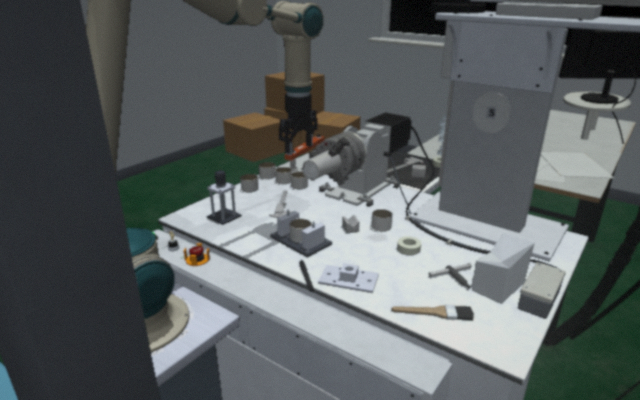

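View pics/side0.png

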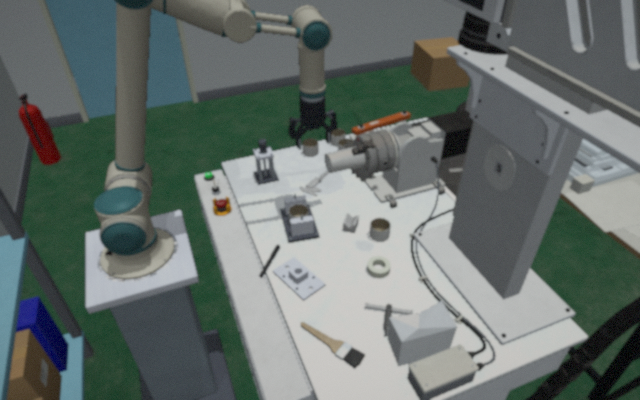

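View pics/wrist0.png

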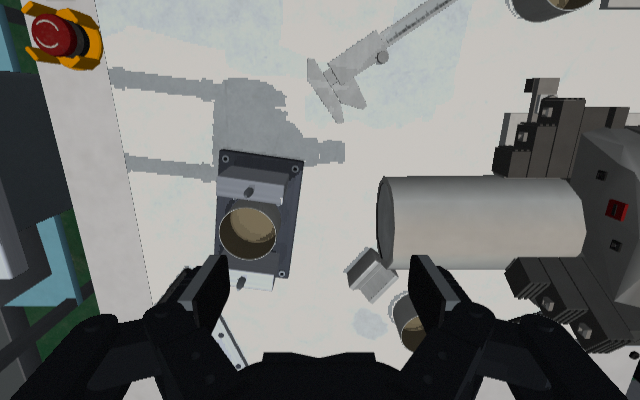

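```bash
cat > h.py <<'E'
import numpy as np,cv2
from scipy.spatial.transform import Rotation as R
from rig import telemetry,cams,spotter
def q2R(q): return R.from_quat([q[1],q[2],q[3],q[0]]).as_matrix()
def T(name,st=None):
    m=cams.camera_model(name); M=np.eye(4)
    if name=="wrist":
        st=st or telemetry.get_state()
        M[:3,:3]=q2R(st["ee_rot"]); M[:3,3]=st["position"]; return M@m["tool_from_camera"],m["camera_matrix"]
    M[:3,:3]=q2R(m["rotation"]); M[:3,3]=m["origin"]; return M,m["camera_matrix"]
def cloud(M,K,d):
    v,u=np.mgrid[:400,:640]
    P=np.stack([(u-K[0,2])/K[0,0]*d,-(v-K[1,2])/K[1,1]*d,-d],-1)
    W=P@M[:3,:3].T+M[:3,3]; W[d<=0]=np.nan; return W
def onplane(M,K,uv,z):
    uv=np.atleast_2d(uv).astype(float)
    D=np.stack([(uv[:,0]-K[0,2])/K[0,0],-(uv[:,1]-K[1,2])/K[1,1],-np.ones(len(uv))],-1)@M[:3,:3].T
    s=(z-M[2,3])/D[:,2]; return M[:3,3]+D*s[:,None]
def proj(M,K,P):
    P=(np.atleast_2d(P)-M[:3,3])@M[:3,:3]
    return np.stack([K[0,2]+K[0,0]*P[:,0]/-P[:,2],K[1,2]-K[1,1]*P[:,1]/-P[:,2]],-1)
def shot(name,tag):
    st=telemetry.get_state(); im,d=cams.get_image(name)
    M,K=T(name,st); cv2.imwrite(f"pics/{tag}.png",im[:,:,::-1]); np.savez(f"pics/{tag}.npz",d=d,M=M,K=K,im=im)
    return im,d,M,K,st
E
python3 - <<'E'
from h import *
for n in ["scene","side"]:
    d=np.load(f"pics/{n}0.npy"); M,K=T(n); W=cloud(M,K,d)
    for q in ["guide_plate","stand","probe","fixture","test_cup","caliper","cup_a","marker_pen"]:
        for o in spotter.outline_of(q,n)[:4]:
            P=W[o["region"]]; P=P[~np.isnan(P[:,0])]
            if len(P): print(n,q,round(o["conf"],2),o["rect"],P.min(0).round(3),P.max(0).round(3),np.median(P,0).round(3))
M,K=T("wrist"); W=cloud(M,K,np.load("pics/wrist0.npy"))
# pins and cup
for u,v in [(247,189),(242,281),(248,233),(225,160),(295,168),(286,270),(150,100)]: print(u,v,W[v,u].round(4))
E
```

```text
scene guide_plate 0.58 [319.6, 263.8, 60.6, 26.7] [ 0.355 -0.364 -0.004] [ 0.481 -0.211  0.036] [ 0.404 -0.296  0.007]
scene stand 0.84 [207.9, 183.6, 33.2, 40.2] [ 0.427  0.182 -0.804] [1.745 1.785 0.109] [0.457 0.205 0.013]
scene probe 0.53 [214.5, 170.3, 10.9, 17.0] [0.453 0.207 0.108] [0.482 0.235 0.156] [0.464 0.215 0.134]
scene fixture 0.85 [272.9, 210.8, 60.1, 45.8] [ 0.432 -0.155 -0.004] [0.644 0.077 0.082] [ 0.472 -0.11   0.023]
scene test_cup 0.9 [288.3, 218.4, 22.8, 25.6] [ 0.457 -0.114 -0.004] [0.622 0.013 0.072] [ 0.491 -0.061  0.041]
scene test_cup 0.7 [372.2, 207.6, 22.2, 24.0] [ 0.674 -0.247 -0.002] [ 0.828 -0.169  0.047] [ 0.697 -0.216  0.027]
scene caliper 0.58 [271.4, 190.7, 15.9, 27.0] [ 0.562  0.083 -0.004] [0.737 0.195 0.013] [0.626 0.12  0.003]
scene caliper 0.16 [302.2, 261.6, 13.9, 32.3] [ 0.313 -0.246 -0.009] [ 0.395 -0.148  0.017] [ 0.349 -0.204  0.012]
scene cup_a 0.73 [241.3, 172.6, 20.1, 19.7] [ 0.643  0.276 -0.804] [2.033 1.787 0.047] [0.667 0.303 0.028]
scene cup_a 0.62 [371.4, 208.9, 23.0, 23.3] [ 0.674 -0.247 -0.006] [ 0.749 -0.155  0.047] [ 0.695 -0
[... 877 characters left out ...]
0.141] [0.609 0.112 0.005]
side cup_a 0.94 [371.4, 215.4, 17.9, 27.8] [ 0.676 -0.244 -0.   ] [ 0.744 -0.173  0.051] [ 0.711 -0.209  0.025]
side cup_a 0.6 [300.0, 136.1, 18.6, 22.0] [ 0.643  0.278 -0.797] [1.181 1.641 0.053] [0.675 0.304 0.029]
side marker_pen 0.52 [259.0, 243.8, 21.4, 31.3] [ 0.311 -0.243 -0.043] [ 0.403 -0.132  0.021] [ 0.354 -0.194  0.013]
side marker_pen 0.36 [300.1, 173.2, 28.1, 24.2] [ 0.559  0.052 -0.002] [0.687 0.169 0.017] [0.604 0.107 0.005]
247 189 [ 0.5024 -0.008   0.0749]
242 281 [ 0.4896 -0.1136  0.0754]
248 233 [ 0.4852 -0.0829  0.0146]
225 160 [0.4648 0.0103 0.0153]
295 168 [0.5465 0.0009 0.0159]
286 270 [ 0.5313 -0.1366  0.0133]
150 100 [0.3807 0.0771 0.0009]
```

>>> {"api": "servo_tool", "payload": {
  "steps": [
    [-20,-35,0,0,0,0],
    [-40,-70,0,0,0,0],
    [-40,-75,0,0,0,0],
    [-40,-75,0,0,0,0],
    [-40,-75,0,0,0,0]
  ]
}}

```text
clock: 1.45
position: [0.5012, -0.0398, 0.2317]
ee_rot: [0.001, 0.707, 0.707, 0.001]
contact_force: [0.8, 0.4, -0.2]
width: 0.0856
```

```bash
python3 - <<'E'
from h import *
im,d,M,K,st=shot("wrist","w1"); print(st["clock"],st["position"],st["ee_rot"])
E
```

```text
1.45 [ 0.50116954 -0.03984762  0.2317346 ] [0.00070884 0.70713195 0.70708084 0.00077249]
```

>>> {"api": "servo_tool", "payload": {
  "steps": [
    [-35,-14,0,0,0,0],
    [-80,-33,0,0,0,0],
    [-125,-52,0,0,0,0],
    [-170,-70,0,0,0,0],
    [-205,-85,0,0,0,0],
    [-210,-85,0,0,0,0],
    [-210,-85,0,0,0,0],
    [-210,-85,0,0,0,0]
  ]
}}

```text
clock: 2.3
position: [0.4159, -0.2492, 0.2311]
ee_rot: [-0.0, 0.707, 0.707, 0.0]
contact_force: [-0.1, -1.0, -0.2]
width: 0.0853
```

```bash
python3 - <<'E'
from h import *
im,d,M,K,st=shot("wrist","w2"); print(st["clock"],st["position"],st["ee_rot"])
E
```

```text
2.3 [ 0.41592924 -0.2492246   0.23109114] [-3.03288043e-04  7.06817505e-01  7.07395704e-01  4.89979425e-04]
```

View pics/w1.png

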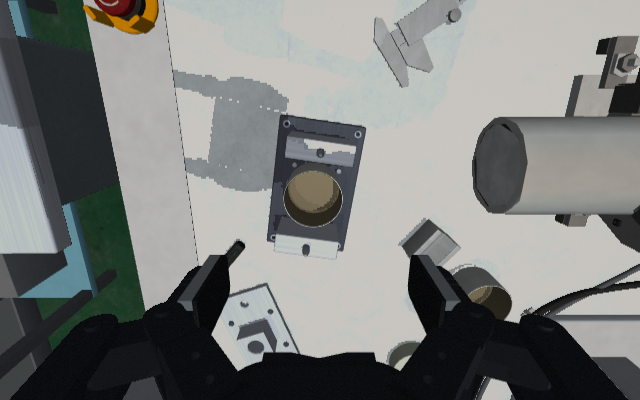

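View pics/w2.png

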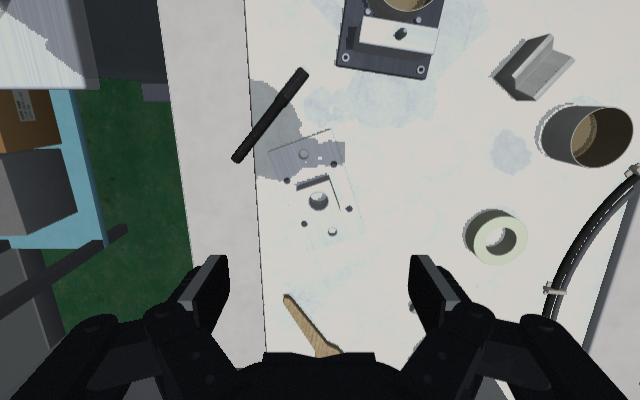

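```bash
cat >> h.py <<'E'
def rect(P):  # min-area rectangle in mm, direction of long side
    h=P[:,:2]*1000
    (c,s,a)=cv2.minAreaRect(h.astype(np.float32)); 
    b=cv2.boxPoints((c,s,a)); e0=b[1]-b[0]; e1=b[2]-b[1]
    l=e0 if np.hypot(*e0)>np.hypot(*e1) else e1
    return np.array(c).round(1),np.sort(s).round(1),round(float(np.degrees(np.arctan2(l[1],l[0]))%180),2)
E
python3 - <<'E'
from h import *
def big(mask):
    n,l,s,c=cv2.connectedComponentsWithStats(mask.astype(np.uint8)); 
    return l==1+np.argmax(s[1:,4])
D=np.load("pics/w2.npz"); W=cloud(D["M"],D["K"],D["d"])
reg=(np.hypot(W[...,0]-.41,W[...,1]+.29)<.1)
print("table z",np.nanmedian(W[250:300,400:430,2]))
for lo,hi in [(.005,.011),(.030,.038),(.005,.038)]:
    m=big(reg&(W[...,2]>lo)&(W[...,2]<hi)); print(lo,m.sum(),rect(W[m]),np.median(W[m][:,2]))
D=np.load("pics/w1.npz"); W=cloud(D["M"],D["K"],D["d"])
reg=(np.hypot(W[...,0]-.495,W[...,1]+.06)<.11)
for lo,hi in [(.008,.016),(.063,.069),(.075,.09),(.056,.062)]:
    m=reg&(W[...,2]>lo)&(W[...,2]<hi)
    n,l,s,c=cv2.connectedComponentsWithStats(m.astype(np.uint8))
    for i in range(1,n):
        if s[i,4]>12: print(lo,s[i,4],c[i].round(1),rect(W[l==i]),np.median(W[l==i][:,2]).round(4),W[l==i].mean(0).round(4))
for f,r in [("w1",(250,100,390,270)),("w2",(240,110,390,260))]:
    im=cv2.imread(f"pics/{f}.png")[r[1]:r[3],r[0]:r[2]]; k=4
    cv2.imwrite(f"pics/{f}c.png",cv2.resize(im,None,fx=k,fy=k,interpolation=cv2.INTER_CUBIC)[:600,:800])
E
```

```text
table z 0.2500202102918605
0.005 5639 (array([ 414.6, -283.3]), array([ 80.1, 140.4]), 109.67) 0.008194584755809642
0.03 928 (array([ 414.6, -283.1]), array([40.2, 40.4]), 109.82) 0.03409229635015315
0.005 6843 (array([ 414.6, -283.3]), array([ 80.1, 140.4]), 109.67) 0.008417583216711655
0.008 4043 [313.9 169.1] (array([494.4, -64.2]), array([100.2, 159.9]), 81.58) 0.0122 [ 0.4951 -0.0428  0.0122]
0.008 1621 [313.  191.7] (array([494.1, -68.6]), array([55. , 56.3]), 134.48) 0.014 [ 0.4941 -0.0687  0.014 ]
0.063 1475 [319.7 151.2] (array([502.2, -11.8]), array([22.2, 70. ]), 171.73) 0.0661 [ 0.502  -0.0113  0.0661]
0.063 1118 [305.7 245.9] (array([ 486.7, -116.3]), array([22.5, 69.9]), 171.77) 0.0661 [ 0.4866 -0.1154  0.0661]
0.075 54 [320.1 153.6] (array([502.3, -11.7]), array([7. , 7.3]), 18.03) 0.0817 [ 0.5022 -0.011   0.0818]
0.075 54 [305.3 252. ] (array([ 486.4, -115. ]), array([5.4, 7.6]), 12.85) 0.0812 [ 0.4867 -0.1149  0.081 ]
0.056 271 [312.  199.7] (array([494.3, -63.9]), array([63.3, 63.5]), 45.97) 0.0585 [ 0.4937 -0.065   0.0584]
0.056 142 [307.5 235.4] (array([ 488.1, -105.9]), array([ 1.4, 69.3]), 171.81) 0.0593 [ 0.4885 -0.1059  0.0591]
```

```bash
python3 - <<'E'
from h import *
for i in range(4):
    s=telemetry.get_state(); print(s["clock"],s["position"].round(5),s["ee_rot"].round(5),s["qpos"].round(5)); 
    if i<3: cams.get_image("wrist")
# w0 fixture
M0,K=T("wrist",dict(position=np.array([.57446,.00004,.23044]),ee_rot=np.array([-7.244e-04,.707119,.707094,-5.82e-4])))
d=np.load("pics/wrist0.npy"); W=cloud(M0,K,d)
reg=(np.hypot(W[...,0]-.495,W[...,1]+.06)<.11)
for lo,hi in [(.063,.069)]:
    m=reg&(W[...,2]>lo)&(W[...,2]<hi)
    n,l,s,c=cv2.connectedComponentsWithStats(m.astype(np.uint8))
    for i in range(1,n):
        if s[i,4]>12: print(lo,s[i,4],c[i].round(1),rect(W[l==i]),np.median(W[l==i][:,2]).round(4))
D=np.load("pics/w1.npz"); W=cloud(D["M"],D["K"],D["d"])
c=(W[...,2]>.07)&(W[...,0]>.54)&(W[...,0]<.8)
print("tall things", W[c].min(0),W[c].max(0))
E
```

```text
2.35 [ 0.41584 -0.24888  0.23113] [-3.1000e-04  7.0655e-01  7.0766e-01  3.8000e-04] [-6.83630e-01  1.39530e-01  1.68648e+00  8.40000e-04  1.31611e+00
 -6.85420e-01]
2.4 [ 0.41578 -0.24875  0.2312 ] [-2.1000e-04  7.0638e-01  7.0783e-01  3.0000e-04] [-6.83350e-01  1.39210e-01  1.68670e+00  6.50000e-04  1.31604e+00
 -6.85560e-01]
2.45 [ 0.4157  -0.24875  0.23127] [-1.0000e-04  7.0633e-01  7.0789e-01  2.2000e-04] [-6.83330e-01  1.38970e-01  1.68680e+00  4.80000e-04  1.31599e+00
 -6.85660e-01]
2.5 [ 0.4156  -0.24882  0.23131] [-6.0000e-05  7.0635e-01  7.0786e-01  1.7000e-04] [-6.83490e-01  1.38820e-01  1.68688e+00  3.60000e-04  1.31598e+00
 -6.85710e-01]
0.063 1333 [249.8 189.7] (array([502.1, -11.6]), array([22.6, 69.8]), 171.69) 0.0661
0.063 729 [251.7 278.9] (array([ 496.1, -117.7]), array([22.8, 50.8]), 171.82) 0.0661
tall things [ 0.54000874 -0.07083438  0.1127236 ] [0.74146787 0.05720068 0.32184903]
```

View pics/w2c.png

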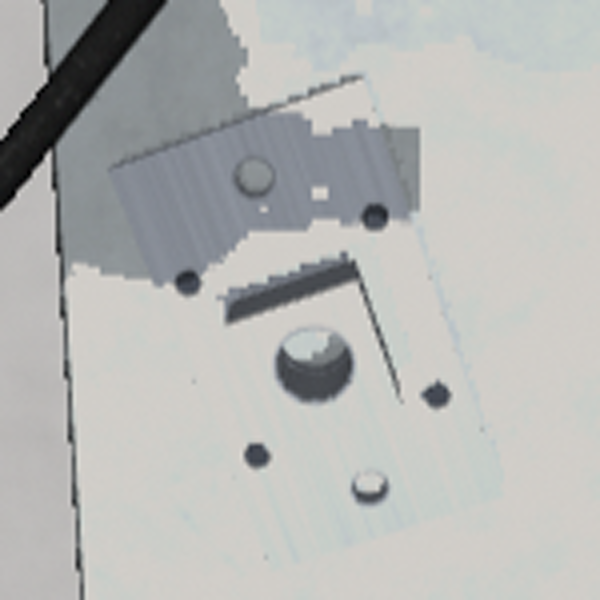

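>>> {"api": "servo_tool", "payload": {
  "steps": [
    [-10,0,40,0,0,-6],
    [-22,0,80,0,0,-13],
    [-33.2,-0.4,120,0,0,-19.7],
    [-33.2,-0.4,150,0,0,-19.7],
    [-33.2,-0.4,160,0,0,-19.7],
    [-33.2,-0.4,160,0,0,-19.7],
    [-33.2,-0.4,160,0,0,-19.7],
    [-33.2,-0.4,160,0,0,-19.7]
  ]
}}

```text
clock: 3.3
position: [0.4159, -0.2839, 0.0731]
ee_rot: [0.002, 0.575, 0.818, -0.0]
contact_force: [0.4, -0.2, 0.2]
width: 0.0855
```

>>> {"api": "servo_tool", "payload": {
  "steps": [
    [0,0,0,0,0,0],
    [0,0,0,0,0,0],
    [0,0,0,0,0,0],
    [0,0,0,0,0,0]
  ]
}}

```text
clock: 3.7
position: [0.4147, -0.2833, 0.0716]
ee_rot: [0.0, 0.576, 0.818, -0.0]
contact_force: [-0.5, -0.4, -0.2]
width: 0.0855
```

```bash
cat >> h.py <<'E'
def pose():
    s=telemetry.get_state(); Rm=q2R(s["ee_rot"])
    print(s["clock"],"pos",(s["position"]*1000).round(2),"tool y yaw",np.degrees(np.arctan2(Rm[1,1],Rm[0,1])).round(2),"z ax",Rm[:,2].round(4),"F",s["contact_force"].round(1),"w",round(s["width"]*1000,2))
E
python3 -c "
from h import *
pose()"
```

```text
3.7 pos [ 414.7  -283.3    71.61] tool y yaw 19.7 z ax [ 5.e-04 -4.e-04 -1.e+00] F [-0.5 -0.4 -0.2] w 85.47
```

>>> {"api": "servo_tool", "payload": {
  "steps": [
    [0,0,15,0,0,0],
    [0,0,35,0,0,0],
    [0,0,50,0,0,0],
    [0,0,57,0,0,0],
    [0,0,59.5,0,0,0],
    [0,0,59.5,0,0,0],
    [0,0,59.5,0,0,0],
    [0,0,59.5,0,0,0]
  ]
}}

```text
clock: 4.5
position: [0.4151, -0.2836, 0.0125]
ee_rot: [0.001, 0.576, 0.818, -0.0]
contact_force: [-0.9, 0.7, -0.2]
width: 0.0854
```

>>> {"api": "servo_tool", "payload": {
  "steps": [
    [0,0,0,0,0,0],
    [0,0,0,0,0,0],
    [0,0,0,0,0,0],
    [0,0,0,0,0,0],
    [0,0,0,0,0,0],
    [0,0,0,0,0,0],
    [0,0,0,0,0,0],
    [0,0,0,0,0,0]
  ],
  "hand": 255,
  "grip_force": 60
}}

```text
clock: 5.3
position: [0.415, -0.2834, 0.0123]
ee_rot: [0.0, 0.576, 0.818, 0.0]
contact_force: [0.5, 0.8, 5.8]
width: 0.0387
```

```bash
python3 -c "
from h import *
pose()"
```

```text
5.3 pos [ 415.   -283.4    12.28] tool y yaw 19.7 z ax [ 9.e-04 -5.e-04 -1.e+00] F [0.5 0.8 5.8] w 38.68
```

>>> {"api": "servo_tool", "payload": {
  "steps": [
    [0,0,-8,0,0,0],
    [0,0,-25,0,0,0],
    [0,0,-55,0,0,0],
    [0,0,-90,0,0,0],
    [0,0,-125,0,0,0],
    [0,0,-145,0,0,0],
    [0,0,-150,0,0,0],
    [0,0,-150,0,0,0]
  ]
}}

```text
clock: 6.1
position: [0.4144, -0.283, 0.1618]
ee_rot: [0.0, 0.576, 0.818, -0.0]
contact_force: [0.1, -1.1, -4.1]
width: 0.039
```

```bash
python3 -c "
from h import *
pose()
D=np.load('pics/w1.npz'); W=cloud(D['M'],D['K'],D['d'])
for u,v in [(480,165),(500,120),(500,210),(520,165),(600,170),(430,235)]: print(W[v,u].round(3))
"
```

```text
6.1 pos [ 414.38 -283.02  161.83] tool y yaw 19.7 z ax [ 1.e-04 -1.e-04 -1.e+00] F [ 0.1 -1.1 -4.1] w 39.04
[ 0.621 -0.009  0.147]
[0.62  0.025 0.164]
[ 0.62  -0.031  0.183]
[0.62  0.001 0.194]
[ 0.662 -0.001  0.2  ]
[ 0.635 -0.117  0.033]
```

>>> {"api": "servo_tool", "payload": {
  "steps": [
    [20,17,0,0,0,2],
    [56,46,0,0,0,8],
    [92,76,0,0,0,14],
    [128,106,0,0,0,20],
    [160,133,0,0,0,26],
    [179.4,149,0,0,0,28],
    [179.4,149,0,0,0,28],
    [179.4,149,0,0,0,28]
  ]
}}

```text
clock: 6.9
position: [0.4932, -0.0635, 0.16]
ee_rot: [-0.001, 0.756, 0.655, -0.001]
contact_force: [-0.7, -1.4, -3.4]
width: 0.0386
```

>>> {"api": "servo_tool", "payload": {
  "steps": [
    [0,0,0,0,0,0],
    [0,0,0,0,0,0],
    [0,0,0,0,0,0],
    [0,0,0,0,0,0]
  ]
}}

```text
clock: 7.3
position: [0.4943, -0.0648, 0.1618]
ee_rot: [0.0, 0.757, 0.654, 0.0]
contact_force: [-0.3, -0.5, -3.6]
width: 0.0391
```

```bash
python3 - <<'E'
from h import *
pose(); im,d,M,K,st=shot("wrist","w3")
W=cloud(M,K,d)
for lo,hi in [(.146,.150),(.150,.162),(.170,.19)]:
    m=(W[...,2]>lo)&(W[...,2]<hi)&(np.hypot(W[...,0]-.494,W[...,1]+.064)<.09)
    n,l,s,c=cv2.connectedComponentsWithStats(m.astype(np.uint8))
    for i in range(1,n):
        if s[i,4]>100: print(lo,s[i,4],c[i].round(1),rect(W[l==i]),np.median(W[l==i][:,2]).round(4),W[l==i].min(0),W[l==i].max(0))
E
```

```text
7.3 pos [494.29 -64.79 161.81] tool y yaw -8.37 z ax [ 1.e-04 -1.e-04 -1.e+00] F [-0.3 -0.5 -3.6] w 39.09
0.15 19033 [318.4 175.6] (array([498.2, -34.1]), array([78. , 80.5]), 171.65) 0.1577 [ 0.45293566 -0.0782902   0.15001759] [0.54319054 0.01009746 0.16196207]
0.15 372 [318.8 268.9] (array([492.3, -73.4]), array([ 6.8, 19.3]), 170.88) 0.1566 [ 0.48329059 -0.0767704   0.15007989] [ 0.50239691 -0.0685158   0.1619682 ]
0.15 3425 [318.5 336.2] (array([ 486. , -116.5]), array([34.2, 60.6]), 172.24) 0.1576 [ 0.45548906 -0.13333503  0.15016212] [ 0.51641836 -0.09622907  0.1596459 ]
0.17 8340 [318.6 271.7] (array([493.6, -64.8]), array([41.5, 66.3]), 171.25) 0.1833 [ 0.461746   -0.08759475  0.17000219] [ 0.52731585 -0.04190062  0.18999895]
```

View pics/w3.png

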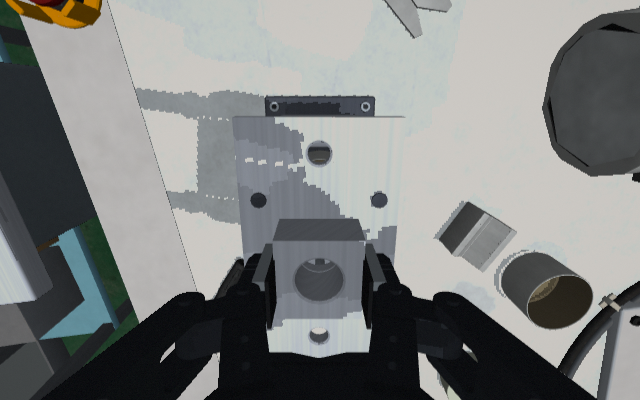

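```bash
python3 - <<'E'
from h import *
D=np.load("pics/w3.npz"); W=cloud(D["M"],D["K"],D["d"])
a=np.radians(81.63); ex=np.array([np.cos(a),np.sin(a)]); ey=np.array([np.sin(a),-np.cos(a)])
c=np.array([.4944,-.0641]); L=W[...,:2]-c; lx=L@ex*1000; ly=L@ey*1000; z=W[...,2]*1000
m=(z>155.5)&(z<160)
print("plate z",np.median(z[m&(lx>30)&(lx<80)]))
# edges per row/col
m=m&(abs(lx)<80)&(abs(ly)<50)
for v in [130,145,170]: 
    i=np.where(m[v])[0]; print(v,ly[v,i.min()].round(1),ly[v,i.max()].round(1), lx[v,i.min()].round(1))
for u in [250,280,350,390]:
    i=np.where(m[:230,u])[0]; print(u,lx[i.min(),u].round(2),ly[i.min(),u].round(2))
# tilt check
P=W[m&(lx>25)&(lx<65)]; A=np.c_[P[:,:2],np.ones(len(P))]; print("slope",np.linalg.lstsq(A,P[:,2],rcond=None)[0])
# pin hole
def hole(u0,v0,r,zt,lo):
    sub=np.zeros(z.shape,bool); sub[v0-r:v0+r,u0-r:u0+r]=True
    h=(sub&~((z>lo))).astype(np.uint8)
    n,l,s,cc=cv2.connectedComponentsWithStats(h); k=l[v0,u0]; cn,_=cv2.findContours((l==k).astype(np.uint8),0,cv2.CHAIN_APPROX_NONE)
    pts=max(cn,key=len)[:,0]; Q=onplane(D["M"],D["K"],pts,zt)[:,:2]-c; q=np.c_[Q@ex,Q@ey]*1000
    A=np.c_[2*q,np.ones(len(q))]; s=np.linalg.lstsq(A,(q**2).sum(1),rcond=None)[0]; print("hole",s[:2].round(2),np.sqrt(s[2]+s[0]**2+s[1]**2).round(2),len(q), cv2.minEnclosingCircle(q.astype(np.float32)))
hole(319,153,20,.1577,156)
hole(319,283,32,.1837,182)
b=(z>182)&(z<187)&(abs(lx)<25)&(abs(ly)<25); print("boss",lx[b].min(),lx[b].max(),ly[b].min(),ly[b].max(),np.median(z[b]))
E
```

```text
plate z 157.66178528357312
130 -40.5 38.9 63.2
145 -40.5 39.1 56.3
170 -40.5 39.1 44.3
250 69.07 -32.04
280 69.06 -18.31
350 69.06 13.77
390 69.04 32.19
slope [-0.00168096 -0.00394405  0.15844855]
hole [52.38 -0.72] 5.2 66 ((52.204673767089844, -0.5918645262718201), 5.7983880043029785)
hole [-0.03 -0.61] 10.5 145 ((-0.37922927737236023, -0.3514925539493561), 11.35615348815918)
boss -21.57067306561072 19.930725881369533 -24.81435090163132 24.99497445703075 183.61725526443783
```

>>> {"api": "servo_tool", "payload": {
  "steps": [
    [0.8,0.7,10,0,0,0],
    [0.8,0.7,25,0,0,0],
    [0.8,0.7,40,0,0,0],
    [0.8,0.7,50,0,0,0],
    [0.8,0.7,55,0,0,0],
    [0.8,0.7,55,0,0,0],
    [0.8,0.7,55,0,0,0],
    [0.8,0.7,55,0,0,0]
  ]
}}

```text
clock: 8.15
position: [0.4959, -0.0635, 0.1074]
ee_rot: [0.001, 0.756, 0.654, 0.0]
contact_force: [0.0, -0.1, -3.1]
width: 0.0383
```

>>> {"api": "servo_tool", "payload": {
  "steps": [
    [0,0,0,0,0,0],
    [0,0,0,0,0,0],
    [0,0,0,0,0,0],
    [0,0,0,0,0,0],
    [0,0,0,0,0,0]
  ]
}}

```text
clock: 8.65
position: [0.4952, -0.0634, 0.1068]
ee_rot: [0.0, 0.756, 0.654, 0.0]
contact_force: [-0.1, -0.0, -3.5]
width: 0.0387
```

```bash
python3 - <<'E'
from h import *
pose(); im,d,M,K,st=shot("wrist","w4"); W=cloud(M,K,d)
a=np.radians(81.63); ex=np.array([np.cos(a),np.sin(a)]); ey=np.array([np.sin(a),-np.cos(a)])
c=np.array([.4944,-.0641]); L=W[...,:2]-c; lx=L@ex*1000; ly=L@ey*1000; z=W[...,2]*1000
m=(lx>30)&(lx<80)&(abs(ly)<50)&(z>95)&(z<110); print("plate z",np.median(z[m]))
for v in [130,145,170]:
    i=np.where(m[v])[0]; print(v,ly[v,i.min()].round(1),ly[v,i.max()].round(1), lx[v,i.min()].round(1))
for u in [250,280,350,390]:
    i=np.where(m[:230,u])[0]; print(u,lx[i.min(),u].round(2),ly[i.min(),u].round(2))
cv2.imwrite("pics/w4c.png",cv2.resize(im[100:220,220:420,::-1],None,fx=4,fy=4,interpolation=cv2.INTER_CUBIC))
E
```

```text
8.65 pos [495.23 -63.39 106.85] tool y yaw -8.3 z ax [ 1.e-04 -0.e+00 -1.e+00] F [-0.1 -0.  -3.5] w 38.73
plate z 102.70338903374913
130 -39.4 39.6 64.8
145 -39.4 39.9 58.0
170 -40.1 39.4 45.6
250 70.55 -31.4
280 70.49 -17.84
350 70.51 14.58
390 70.63 32.68
```

View pics/w4c.png

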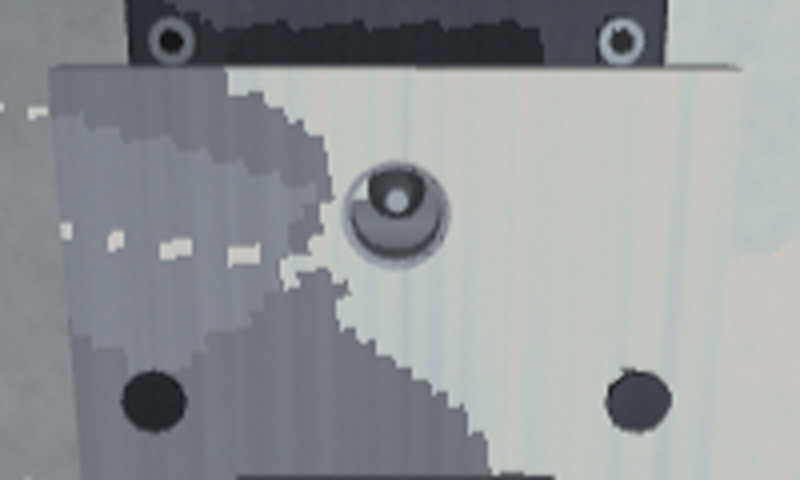

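>>> {"api": "servo_tool", "payload": {
  "steps": [
    [-0.5,0,2,0,0,0],
    [-0.5,0,5,0,0,0],
    [-0.5,0,9,0,0,0],
    [-0.5,0,13,0,0,0],
    [-0.5,0,16,0,0,0],
    [-0.5,0,18,0,0,0],
    [-0.5,0,18,0,0,0],
    [-0.5,0,18,0,0,0]
  ]
}}

```text
clock: 9.5
position: [0.4953, -0.0639, 0.0888]
ee_rot: [0.0, 0.756, 0.654, 0.0]
contact_force: [0.3, 0.7, -2.9]
width: 0.0389
```

```bash
python3 -c "
from h import *
pose()"
```

```text
9.5 pos [495.28 -63.91  88.83] tool y yaw -8.3 z ax [ 2.e-04 -0.e+00 -1.e+00] F [ 0.3  0.7 -2.9] w 38.88
```

>>> {"api": "servo_tool", "payload": {
  "steps": [
    [0,0,2,0,0,0],
    [0,0,4,0,0,0],
    [0,0,6,0,0,0],
    [0,0,8,0,0,0],
    [0,0,9,0,0,0],
    [0,0,10,0,0,0],
    [0,0,10,0,0,0],
    [0,0,10,0,0,0]
  ]
}}

```text
clock: 10.3
position: [0.4952, -0.0639, 0.0788]
ee_rot: [0.0, 0.756, 0.654, 0.0]
contact_force: [-0.2, 0.6, -3.9]
width: 0.0386
```

```bash
python3 -c "
from h import *
pose()"
```

```text
10.3 pos [495.23 -63.92  78.84] tool y yaw -8.3 z ax [ 2.e-04 -0.e+00 -1.e+00] F [-0.2  0.6 -3.9] w 38.65
```

>>> {"api": "servo_tool", "payload": {
  "steps": [
    [0,0,0.4,0,0,0],
    [0,0,0.8,0,0,0],
    [0,0,0.8,0,0,0],
    [0,0,0.8,0,0,0]
  ],
  "grip_force": 20
}}

```text
clock: 10.7
position: [0.4953, -0.0639, 0.0783]
ee_rot: [0.0, 0.756, 0.654, 0.0]
contact_force: [-1.6, 0.7, 1.0]
width: 0.0388
```

>>> {"api": "servo_tool", "payload": {
  "steps": [
    [0,0,0,0,0,0],
    [0,0,0,0,0,0],
    [0,0,0,0,0,0],
    [0,0,0,0,0,0],
    [0,0,0,0,0,0],
    [0,0,0,0,0,0],
    [0,0,0,0,0,0],
    [0,0,0,0,0,0]
  ],
  "hand": 0
}}

```text
clock: 11.5
position: [0.4952, -0.0639, 0.078]
ee_rot: [0.0, 0.756, 0.654, 0.0]
contact_force: [0.2, -0.3, 0.4]
width: 0.0853
```

>>> {"api": "servo_tool", "payload": {
  "steps": [
    [0,0,-10,0,0,0],
    [0,0,-40,0,0,0],
    [0,0,-80,0,0,0],
    [0,0,-120,0,0,0],
    [0,0,-140,0,0,0],
    [0,0,-150,0,0,0],
    [0,0,-150,0,0,0],
    [0,0,-150,0,0,0]
  ]
}}

```text
clock: 12.3
position: [0.4944, -0.0637, 0.2271]
ee_rot: [-0.001, 0.756, 0.654, -0.001]
contact_force: [-0.6, -0.2, -0.2]
width: 0.0854
```

>>> {"api": "servo_tool", "payload": {
  "steps": [
    [20,0,0,0,0,0],
    [45,0,0,0,0,0],
    [50,0,0,0,0,0],
    [50,0,0,0,0,0],
    [50,0,0,0,0,0],
    [50,0,0,0,0,0]
  ]
}}

```text
clock: 12.9
position: [0.5022, -0.0151, 0.2276]
ee_rot: [-0.0, 0.757, 0.654, -0.0]
contact_force: [0.6, 0.4, -1.3]
width: 0.0853
```

```bash
python3 - <<'E'
from h import *
pose(); im,d,M,K,st=shot("wrist","w5"); W=cloud(M,K,d)
for lo,hi in [(.070,.078),(.096,.104)]:
    m=(W[...,2]>lo)&(W[...,2]<hi)&(np.hypot(W[...,0]-.494,W[...,1]+.064)<.1)
    n,l,s,c=cv2.connectedComponentsWithStats(m.astype(np.uint8)); k=1+np.argmax(s[1:,4])
    P=W[l==k]; A=np.c_[P[:,:2],np.ones(len(P))]; print(lo,rect(P),np.median(P[:,2]),np.linalg.lstsq(A,P[:,2],rcond=None)[0])
E
```

```text
12.9 pos [502.17 -15.14 227.59] tool y yaw -8.34 z ax [-8.e-04 -4.e-04 -1.e+00] F [ 0.6  0.4 -1.3] w 85.31
0.07 (array([494.5, -63.9]), array([ 80.2, 140. ]), 81.76) 0.07420093756483548 [-0.00081568 -0.00054285  0.07458244]
0.096 (array([494.5, -63.7]), array([40. , 40.7]), 81.6) 0.10007761857179864 [-0.00289852 -0.00588203  0.10103986]
```

View pics/w5.png

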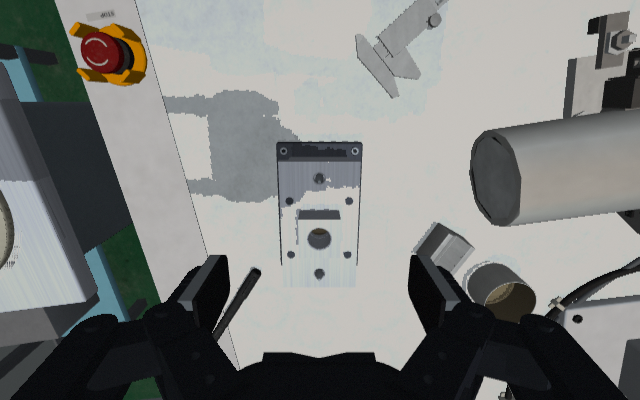

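>>> {"api": "servo_tool", "payload": {
  "steps": [
    [25,-8,-20,0,0,0],
    [65,-20,-45,0,0,0],
    [105,-32,-70,0,0,0],
    [150,-45,-72,0,0,0],
    [195,-59,-72,0,0,0],
    [230,-70,-72,0,0,0],
    [242,-73,-72,0,0,0],
    [242,-73,-72,0,0,0]
  ]
}}

```text
clock: 13.75
position: [0.465, 0.2364, 0.2999]
ee_rot: [0.0, 0.756, 0.655, -0.0]
contact_force: [-0.4, -0.1, -0.1]
width: 0.0854
```

>>> {"api": "servo_tool", "payload": {
  "steps": [
    [0,0,0,0,0,0],
    [0,0,0,0,0,0],
    [0,0,0,0,0,0]
  ]
}}

```text
clock: 14.05
position: [0.4655, 0.2342, 0.3001]
ee_rot: [0.0, 0.757, 0.653, -0.0]
contact_force: [0.9, -1.3, 0.8]
width: 0.0854
```

```bash
python3 - <<'E'
from h import *
pose(); im,d,M,K,st=shot("wrist","w6"); W=cloud(M,K,d)
for lo,hi in [(.153,.159),(.104,.110),(.109,.114),(.110,.160),(.005,.011)]:
    m=(W[...,2]>lo)&(W[...,2]<hi)&(np.hypot(W[...,0]-.465,W[...,1]-.218)<.08)
    n,l,s,c=cv2.connectedComponentsWithStats(m.astype(np.uint8)); k=1+np.argmax(s[1:,4])
    P=W[l==k]; print(lo,len(P),c[k].round(0),rect(P),np.median(P[:,2]).round(4))
E
```

```text
14.05 pos [465.49 234.19 300.07] tool y yaw -8.43 z ax [ 2.e-04 -4.e-04 -1.e+00] F [ 0.9 -1.3  0.8] w 85.42
0.153 585 [323. 190.] (array([468.3, 227.6]), array([24. , 24.3]), 85.91) 0.1561
0.104 1971 [323. 174.] (array([468.6, 227.5]), array([60. , 60.5]), 87.41) 0.1083
0.109 49 [322. 168.] (array([470.5, 240.3]), array([ 4.7, 21.9]), 173.7) 0.1117
0.11 850 [323. 185.] (array([468.6, 228.5]), array([26.5, 29. ]), 176.71) 0.1556
0.005 935 [322. 142.] (array([468.5, 228.2]), array([78.9, 79.9]), 177.43) 0.0081
```

View pics/w6.png

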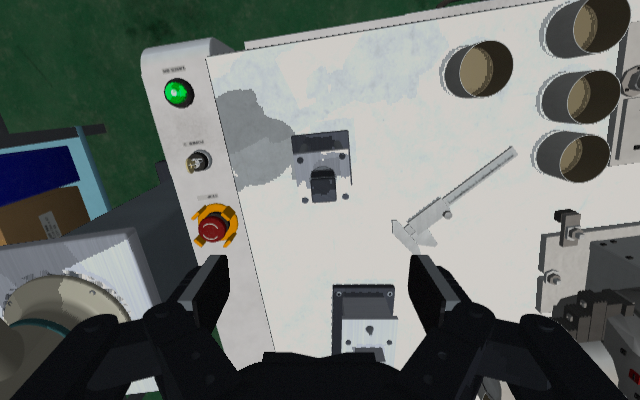

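>>> {"api": "servo_tool", "payload": {
  "steps": [
    [-3,2,30,0,0,-3],
    [-6.1,3.7,60,0,0,-5],
    [-6.1,3.7,75,0,0,-5],
    [-6.1,3.7,75,0,0,-5],
    [-6.1,3.7,75,0,0,-5],
    [-6.1,3.7,75,0,0,-5],
    [-6.1,3.7,75,0,0,-5],
    [-6.1,3.7,75,0,0,-5]
  ]
}}

```text
clock: 14.9
position: [0.4683, 0.2292, 0.2259]
ee_rot: [0.0, 0.727, 0.686, 0.001]
contact_force: [0.2, -0.1, 0.8]
width: 0.0854
```

>>> {"api": "servo_tool", "payload": {
  "steps": [
    [0,0,0,0,0,0],
    [0,0,0,0,0,0],
    [0,0,0,0,0,0]
  ]
}}

```text
clock: 15.2
position: [0.4679, 0.2291, 0.2251]
ee_rot: [0.0, 0.727, 0.687, 0.0]
contact_force: [0.7, -0.5, -0.5]
width: 0.0855
```

```bash
python3 - <<'E'
from h import *
pose(); im,d,M,K,st=shot("wrist","w7"); W=cloud(M,K,d)
for lo,hi in [(.153,.159),(.104,.110),(.109,.114),(.005,.011)]:
    m=(W[...,2]>lo)&(W[...,2]<hi)&(np.hypot(W[...,0]-.468,W[...,1]-.228)<.08)
    n,l,s,c=cv2.connectedComponentsWithStats(m.astype(np.uint8)); k=1+np.argmax(s[1:,4])
    P=W[l==k]; print(lo,len(P),c[k].round(0),rect(P),np.median(P[:,2]).round(4))
E
```

```text
15.2 pos [467.87 229.08 225.09] tool y yaw -3.29 z ax [ 2.e-04  0.e+00 -1.e+00] F [ 0.7 -0.5 -0.5] w 85.54
0.153 1009 [320. 212.] (array([468.4, 227.7]), array([23.9, 24.1]), 175.01) 0.156
0.104 3058 [320. 187.] (array([468.6, 227.6]), array([60.1, 60.6]), 87.49) 0.1082
0.109 77 [321. 181.] (array([469.5, 240.6]), array([ 4. , 17.9]), 175.2) 0.1119
0.005 1364 [320. 146.] (array([469.8, 254.4]), array([26.5, 79.8]), 177.62) 0.0081
```

View pics/w7.png

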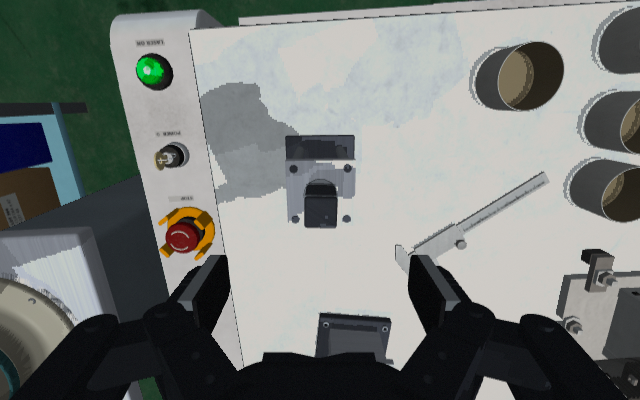

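>>> {"api": "servo_tool", "payload": {
  "steps": [
    [-1.4,1.1,20,0,0,1.2],
    [-1.4,1.1,50,0,0,1.2],
    [-1.4,1.1,80,0,0,1.2],
    [-1.4,1.1,98,0,0,1.2],
    [-1.4,1.1,105,0,0,1.2],
    [-1.4,1.1,108,0,0,1.2],
    [-1.4,1.1,108,0,0,1.2],
    [-1.4,1.1,108,0,0,1.2]
  ]
}}

```text
clock: 16.05
position: [0.4698, 0.2279, 0.1181]
ee_rot: [0.0, 0.734, 0.679, 0.001]
contact_force: [-1.3, -0.1, 0.1]
width: 0.0855
```

>>> {"api": "servo_tool", "payload": {
  "steps": [
    [0,0,0,0,0,0],
    [0,0,0,0,0,0]
  ]
}}

```text
clock: 16.25
position: [0.4693, 0.2277, 0.1178]
ee_rot: [0.0, 0.734, 0.679, 0.001]
contact_force: [-0.6, -0.5, -0.1]
width: 0.0855
```

```bash
python3 -c "
from h import *
pose()"
```

```text
16.25 pos [469.34 227.7  117.78] tool y yaw -4.5 z ax [ 1.6e-03  5.0e-04 -1.0e+00] F [-0.6 -0.5 -0.1] w 85.48
```

>>> {"api": "servo_tool", "payload": {
  "steps": [
    [0,0,0,0,0,0],
    [0,0,0,0,0,0],
    [0,0,0,0,0,0],
    [0,0,0,0,0,0],
    [0,0,0,0,0,0],
    [0,0,0,0,0,0],
    [0,0,0,0,0,0],
    [0,0,0,0,0,0]
  ],
  "hand": 255,
  "grip_force": 60
}}

```text
clock: 17.05
position: [0.469, 0.2276, 0.1171]
ee_rot: [0.0, 0.734, 0.679, 0.0]
contact_force: [0.3, 0.5, 2.3]
width: 0.0229
```

>>> {"api": "servo_tool", "payload": {
  "steps": [
    [0,0,0,0,0,0],
    [0,0,0,0,0,0],
    [0,0,0,0,0,0]
  ]
}}

```text
clock: 17.35
position: [0.469, 0.2276, 0.1171]
ee_rot: [0.0, 0.734, 0.679, 0.0]
contact_force: [0.2, -0.1, 2.2]
width: 0.0235
```

```bash
python3 -c "
from h import *
pose()"
```

```text
17.35 pos [469.02 227.62 117.12] tool y yaw -4.5 z ax [ 4.e-04  1.e-04 -1.e+00] F [ 0.2 -0.1  2.2] w 23.54
```

>>> {"api": "servo_tool", "payload": {
  "steps": [
    [0,0,-8,0,0,0],
    [0,0,-25,0,0,0],
    [0,0,-50,0,0,0],
    [0,0,-80,0,0,0],
    [0,0,-110,0,0,0],
    [0,0,-135,0,0,0],
    [0,0,-148,0,0,0],
    [0,0,-150,0,0,0]
  ]
}}

```text
clock: 18.15
position: [0.4695, 0.2278, 0.269]
ee_rot: [0.001, 0.734, 0.679, 0.002]
contact_force: [0.6, 0.4, -2.6]
width: 0.0238
```

>>> {"api": "servo_tool", "payload": {
  "steps": [
    [0,0,0,0,0,0],
    [0,0,0,0,0,0],
    [0,0,0,0,0,0],
    [0,0,0,0,0,0]
  ]
}}

```text
clock: 18.55
position: [0.4685, 0.2274, 0.2661]
ee_rot: [-0.0, 0.734, 0.679, -0.001]
contact_force: [-0.9, -0.2, -1.9]
width: 0.0232
```

```bash
python3 - <<'E'
from h import *
pose(); im,d,M,K,st=shot("wrist","w8"); shot("side","s8");shot("scene","c8")
s=np.hstack([cv2.resize(cv2.imread("pics/s8.png")[90:210,210:330],(396,396),interpolation=2),cv2.resize(cv2.imread("pics/c8.png")[110:230,170:290],(396,396),interpolation=2)])
cv2.imwrite("pics/sc8.png",s)
E
```

```text
18.55 pos [468.46 227.4  266.06] tool y yaw -4.5 z ax [-1.8e-03 -7.0e-04 -1.0e+00] F [-0.9 -0.2 -1.9] w 23.2
```

View pics/w8.png

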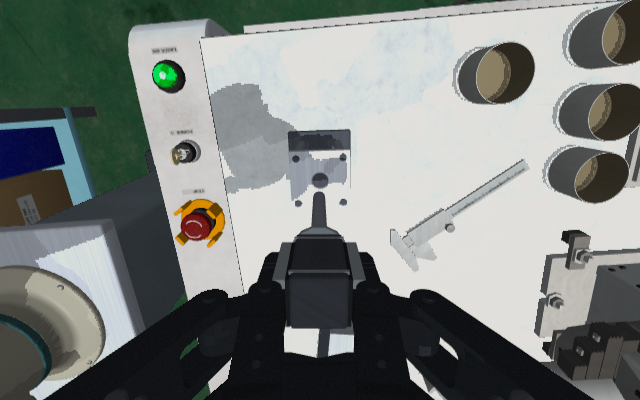

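View pics/sc8.png

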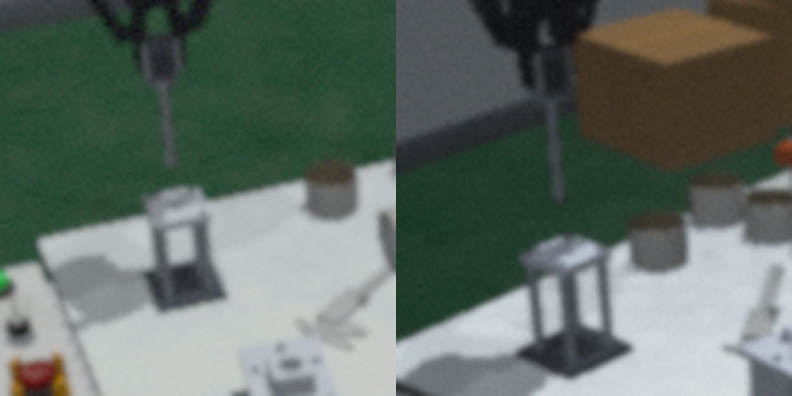

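```bash
cat > probe.py <<'E'
from h import *
from scipy.optimize import least_squares
def fitprobe(tag):
    D=np.load(f"pics/{tag}.npz"); m=cams.camera_model("wrist"); C=m["tool_from_camera"]
    P=cloud(C,m["camera_matrix"],D["d"])*1000   # tool coords mm
    g=(abs(P[...,0])<25)&(abs(P[...,1])<20)&(P[...,2]<110)&(P[...,2]>-60)
    rod=g&(P[...,2]>12)&(abs(P[...,0])<12)&(abs(P[...,1])<12)
    n,l,s,c=cv2.connectedComponentsWithStats(rod.astype(np.uint8)); k=1+np.argmax(s[1:,4]); rod=l==k
    er=cv2.erode(rod.astype(np.uint8),np.ones((1,3)))>0
    Q=P[er]; print("rod n",len(Q),"z",Q[:,2].min().round(1),Q[:,2].max().round(1))
    f=lambda p:np.hypot(Q[:,0]-p[0]-p[2]*(Q[:,2]-50),Q[:,1]-p[1]-p[3]*(Q[:,2]-50))-5
    r=least_squares(f,[-1,0,0,0],loss="soft_l1",f_scale=.3); p=r.x
    print("axis at z=50:",p[:2].round(2)," slope",p[2:].round(4),"rms",np.sqrt(np.mean(f(p)**2)).round(2)," tip(z~107):",(p[:2]+p[2:]*57).round(2))
    # silhouette method: left/right edges of the rod by image row, in the plane of the axis
    for zt in (-46,-40): pass
    top=(abs(P[...,0])<25)&(abs(P[...,1])<18)&(P[...,2]>-46)&(P[...,2]<-36)
    T_=P[top]; print("grip top n",len(T_)); 
    if len(T_)>50:
        zt=np.median(T_[:,2]); t=T_[abs(T_[:,2]-zt)<1.0]; (c,s,a)=cv2.minAreaRect(t[:,:2].astype(np.float32)); print("top z",zt.round(2),c,s,a)
    return p
if __name__=="__main__":
    import sys; fitprobe(sys.argv[1])
E
python3 probe.py w8; python3 - <<'E'
from h import *
import numpy as np
m=cams.camera_model("wrist"); D=np.load("pics/w8.npz"); P=cloud(m["tool_from_camera"],m["camera_matrix"],D["d"])*1000
for v in range(180,335,8): print(v,P[v,320].round(1))
E
```

```text
rod n 375 z 31.9 105.2
axis at z=50: [-0.4  -0.63]  slope [-0.0011 -0.0002] rms 0.19  tip(z~107): [-0.46 -0.64]
grip top n 4110
top z -38.83 (0.2984294891357422, -0.1597900390625) (24.190170288085938, 35.634010314941406) 0.9097654819488525
180 [-24.2   1.1 256.8]
188 [ -7.8   0.7 159.4]
196 [ 4.4  0.4 92.5]
204 [ 4.7  0.4 71.9]
212 [ 4.4  0.3 55.7]
220 [ 4.5  0.2 40.7]
228 [14.6  0.1  4.3]
236 [11.4  0.1  1.4]
244 [11.6  0.  -8.1]
252 [ 11.7   0.  -16.6]
260 [ 12.1  -0.  -24.6]
268 [ 11.4  -0.  -29.9]
276 [nan nan nan]
284 [  9.7  -0.1 -39. ]
292 [  6.3  -0.1 -39.2]
300 [  2.7  -0.1 -39.3]
308 [ -1.3  -0.  -38.9]
316 [ -4.5  -0.  -39.6]
324 [ -8.  -0. -40.]
332 [-267.5    1.4  254.3]
```

>>> {"api": "servo_tool", "payload": {
  "steps": [
    [-20,3,0,0,0,0.5],
    [-60,10,0,0,0,1],
    [-105,18,0,0,0,1.5],
    [-150,26,0,0,0,2],
    [-195,34,0,0,0,2.5],
    [-238,41,0,0,0,3],
    [-272,47,0,0,0,3.5],
    [-288,49.2,0,0,0,3.8]
  ]
}}

```text
clock: 19.5
position: [0.4956, -0.0666, 0.267]
ee_rot: [0.001, 0.757, 0.653, -0.0]
contact_force: [0.4, -0.2, -1.6]
width: 0.0234
```

>>> {"api": "servo_tool", "payload": {
  "steps": [
    [0,0,0,0,0,0],
    [0,0,0,0,0,0],
    [0,0,0,0,0,0],
    [0,0,0,0,0,0],
    [0,0,0,0,0,0],
    [0,0,0,0,0,0]
  ]
}}

```text
clock: 20.1
position: [0.4953, -0.0628, 0.2671]
ee_rot: [0.0, 0.756, 0.655, 0.0]
contact_force: [-0.0, -0.1, -1.6]
width: 0.0234
```

```bash
python3 - <<'E'
from h import *
pose(); shot("wrist","w9")
from probe import fitprobe
fitprobe("w9")
E
```

```text
20.1 pos [495.33 -62.76 267.12] tool y yaw -8.23 z ax [ 3.e-04  0.e+00 -1.e+00] F [-0.  -0.1 -1.6] w 23.43
rod n 375 z 31.8 104.2
axis at z=50: [-0.44 -0.66]  slope [-0.0012  0.0013] rms 0.2  tip(z~107): [-0.51 -0.58]
grip top n 4120
top z -38.85 (0.4724082946777344, 0.2989692687988281) (35.528160095214844, 24.363780975341797) 89.25411224365234
```

View pics/w9.png

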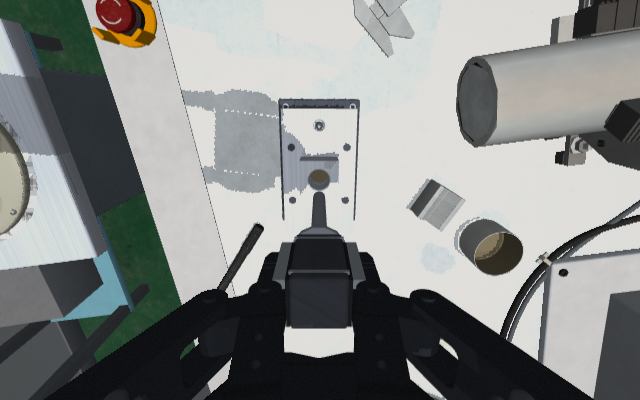

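>>> {"api": "servo_tool", "payload": {
  "steps": [
    [-0.8,0,10,0,0,0],
    [-0.8,0,25,0,0,0],
    [-0.8,0,37,0,0,0],
    [-0.8,0,43,0,0,0],
    [-0.8,0,45,0,0,0],
    [-0.8,0,45,0,0,0],
    [-0.8,0,45,0,0,0],
    [-0.8,0,45,0,0,0]
  ]
}}

```text
clock: 20.95
position: [0.4956, -0.0643, 0.2226]
ee_rot: [0.001, 0.756, 0.654, 0.0]
contact_force: [0.5, -0.4, -1.4]
width: 0.023
```

>>> {"api": "servo_tool", "payload": {
  "steps": [
    [0,0,0,0,0,0],
    [0,0,0,0,0,0],
    [0,0,0,0,0,0],
    [0,0,0,0,0,0],
    [0,0,0,0,0,0],
    [0,0,0,0,0,0]
  ]
}}

```text
clock: 21.55
position: [0.4952, -0.0642, 0.222]
ee_rot: [0.0, 0.756, 0.654, 0.0]
contact_force: [-0.5, -0.2, -2.2]
width: 0.0234
```

```bash
python3 - <<'E'
from h import *
pose(); im,d,M,K,st=shot("wrist","w10")
from probe import fitprobe
p=fitprobe("w10")
W=cloud(M,K,d); t=(p[:2]+p[2:]*57)/1000
tip=st["position"]+q2R(st["ee_rot"])@np.array([t[0],t[1],.109]); print("tip world",(tip*1000).round(1))
for lo,hi in [(.070,.078),(.097,.103)]:
    m=(W[...,2]>lo)&(W[...,2]<hi)&(np.hypot(W[...,0]-.494,W[...,1]+.064)<.1)
    n,l,s,c=cv2.connectedComponentsWithStats(m.astype(np.uint8)); k=1+np.argmax(s[1:,4]); print(rect(W[l==k]),np.median(W[l==k][:,2]))
# hole mouth edge far side in the image
b=cv2.resize(im[80:230,240:400,::-1],None,fx=4,fy=4,interpolation=2); cv2.imwrite("pics/w10c.png",b)
th=np.linspace(0,2*np.pi,200); c0=np.array([.4945,-.0638])
E
```

```text
21.55 pos [495.23 -64.21 222.02] tool y yaw -8.3 z ax [ 1.e-04  0.e+00 -1.e+00] F [-0.5 -0.2 -2.2] w 23.44
rod n 371 z 31.9 105.1
axis at z=50: [-0.43 -0.65]  slope [-0.0022 -0.0011] rms 0.2  tip(z~107): [-0.55 -0.71]
grip top n 4099
top z -38.86 (0.4806346893310547, 0.06903076171875) (35.8469352722168, 24.236366271972656) 89.48637390136719
tip world [494.4 -64.7 113. ]
(array([494.5, -63.4]), array([ 80.2, 137.5]), 81.72) 0.07420180137562848
(array([494.5, -64.1]), array([40. , 40.5]), 81.56) 0.10018239963857015
```

View pics/w10c.png

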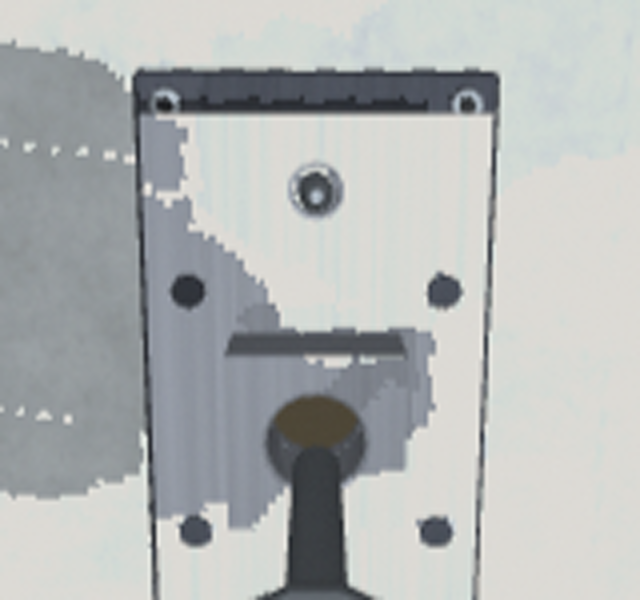

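>>> {"api": "servo_tool", "payload": {
  "steps": [
    [0.3,0,3,0,0,0],
    [0.6,0,10,0,0,0],
    [0.6,0,18,0,0,0],
    [0.6,0,26,0,0,0],
    [0.6,0,32,0,0,0],
    [0.6,0,36,0,0,0],
    [0.6,0,36,0,0,0],
    [0.6,0,36,0,0,0]
  ]
}}

```text
clock: 22.4
position: [0.4954, -0.0636, 0.186]
ee_rot: [0.0, 0.756, 0.654, 0.0]
contact_force: [0.2, -0.4, -1.3]
width: 0.0233
```

>>> {"api": "servo_tool", "payload": {
  "steps": [
    [0,0,3,0,0,0],
    [0,0,10,0,0,0],
    [0,0,18,0,0,0],
    [0,0,26,0,0,0],
    [0,0,34,0,0,0],
    [0,0,38,0,0,0],
    [0,0,40,0,0,0],
    [0,0,40,0,0,0]
  ]
}}

```text
clock: 23.2
position: [0.4952, -0.0636, 0.1457]
ee_rot: [-0.0, 0.756, 0.654, -0.0]
contact_force: [0.7, -0.3, -1.7]
width: 0.0233
```

>>> {"api": "servo_tool", "payload": {
  "steps": [
    [0,0,0,0,0,0],
    [0,0,0,0,0,0],
    [0,0,0,0,0,0],
    [0,0,0,0,0,0],
    [0,0,0,0,0,0],
    [0,0,0,0,0,0]
  ]
}}

```text
clock: 23.8
position: [0.4953, -0.0636, 0.1461]
ee_rot: [0.0, 0.756, 0.654, 0.0]
contact_force: [0.7, -0.5, -2.2]
width: 0.0233
```

```bash
python3 - <<'E'
from h import *
pose(); im,d,M,K,st=shot("wrist","w11")
from probe import fitprobe
p=fitprobe("w11")
W=cloud(M,K,d)
for zz in (-37,37,109):
  t=p[:2]+p[2:]*(min(zz,109)-50); x=st["position"]+q2R(st["ee_rot"])@np.array([t[0],t[1],zz])/1000 if 0 else st["position"]+q2R(st["ee_rot"])@np.array([t[0]/1000,t[1]/1000,zz/1000]); print(zz,(x*1000).round(1))
for lo,hi in [(.070,.078),(.097,.103)]:
    m=(W[...,2]>lo)&(W[...,2]<hi)&(np.hypot(W[...,0]-.494,W[...,1]+.064)<.1)
    n,l,s,c=cv2.connectedComponentsWithStats(m.astype(np.uint8)); k=1+np.argmax(s[1:,4]); print(rect(W[l==k]),np.median(W[l==k][:,2]))
shot("side","s11");shot("scene","c11")
s=np.hstack([cv2.resize(cv2.imread("pics/s11.png")[150:270,240:360],(396,396),interpolation=2),cv2.resize(cv2.imread("pics/c11.png")[150:270,240:360],(396,396),interpolation=2)])
cv2.imwrite("pics/sc11.png",s)
E
```

```text
23.8 pos [495.34 -63.61 146.07] tool y yaw -8.3 z ax [ 2.e-04 -0.e+00 -1.e+00] F [ 0.7 -0.5 -2.2] w 23.26
rod n 607 z 32.1 79.3
axis at z=50: [3.34 1.47]  slope [-0.474  -0.0873] rms 4.13  tip(z~107): [-23.68  -3.51]
grip top n 4119
top z -38.84 (0.49629688262939453, 0.4318733215332031) (34.60008239746094, 24.571102142333984) 89.14139556884766
-37 [510.7 -20.8 183.1]
37 [499.3 -54.6 109.1]
109 [488.2 -87.5  37.1]
(array([497. , -47.4]), array([ 80.4, 106.5]), 81.66) 0.07416987061527888
(array([495.2, -59.9]), array([33., 40.]), 171.12) 0.1000798151429737
```

View pics/w11.png

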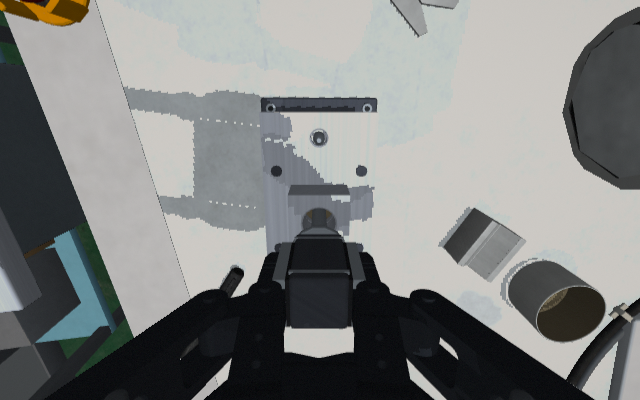

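View pics/sc11.png

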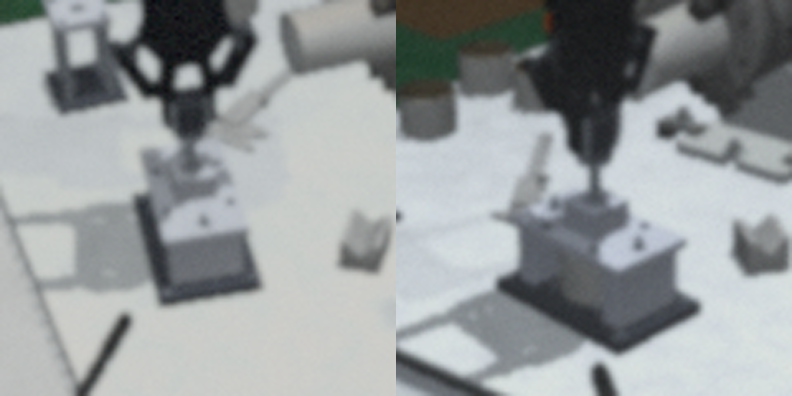

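```bash
python3 - <<'E'
from h import *
from scipy.optimize import least_squares
pose()
m=cams.camera_model("wrist")
for tag in ("w10","w11"):
    D=np.load(f"pics/{tag}.npz"); P=cloud(m["tool_from_camera"],m["camera_matrix"],D["d"])*1000
    g=(P[...,2]>20)&(P[...,2]<41)&(abs(P[...,0])<9)&(abs(P[...,1])<6); Q=P[g]
    f=lambda p:np.hypot(Q[:,0]-p[0],Q[:,1]-p[1])-5
    r=least_squares(f,[0,0],loss="soft_l1",f_scale=.3); print(tag,len(Q),r.x.round(2),np.abs(f(r.x)).mean().round(2))
E
```

```text
23.95 pos [495.32 -63.64 146.04] tool y yaw -8.3 z ax [ 1.e-04 -1.e-04 -1.e+00] F [-0.2  0.3 -1.6] w 23.28
w10 69 [-0.39 -0.61] 0.18
w11 64 [-0.41 -0.55] 0.13
```

The probe sits the same in the grip as before, the arm is still, and the force is only the probe's weight. Handing in.

```bash
python3 -c "
from rig import sign_off
print(sign_off())"
```

```text
the job is handed in; nothing more can be done
None
```

The guide plate is on the fixture's pins and released. The probe is held upright in the guide hole with its tip inside the cup. I handed the job in at about 24 s; sign-off gives no verdict.

**Plate:** After release, its top face measured 74.2 mm (74 mm when flush) and was level. Its centre was about 0.2 mm from the fixture's centre, and the lateral forces stayed under 2 N as it went down.

**Probe:**
- **Centring:** The last measurements put the rod axis within about 0.2 mm of the hole centre, and the tool was upright.
- **Depth:** The tip is at about 37 mm, midway between the cup floor (15 mm) and rim (59 mm). I worked this out from the height of the grip's top, because the plate and cup hide the tip.
- **Contact:** At the end the wrist force was only about the probe's own weight (1.6 N), so I saw no sign of contact.

**Checks that failed or were limited:**
- The automatic full-length rod fit failed on the last picture, because the plate hides most of the rod. I refitted only the visible part, and its position agreed within 0.1 mm with the fit made just before lowering.
- After lowering, I could not measure the tilt of the rod inside the hole. The fits before lowering gave a slope of about 0.002 or less.
- I did not measure the cup or the bystanders again at the end. Nothing looked moved in the final pictures, though some bystanders were outside the part I viewed.

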